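# Tip out the thumb nuts and hold the slate's bolt

## Robot

A 6-joint arm with a two-finger parallel gripper is mounted at the origin on the work surface. World frame = base frame: x ahead of the robot, y to its left, z up, the work surface at z = 0. Lengths are in m, angles in rad, forces in N, time in s.
With the tool pointing down it reaches from about 0.25 to 0.725 m from the base axis. Payload 4 kg.
Tool frame: the origin (TCP) lies midway between the tips of the shut fingers; the grasp point (between the pads) lies 19 mm behind it; z points along the fingers, y is the direction in which the jaws open and shut (so a half turn about z gives the same grasp; the last joint's range is limited). The gripper opens to 85 mm and grips with 20 to 120 N. Pads are 22 mm wide; open, the fingers measure 114 mm over their backs; the gripper's body (76 mm by 85 mm) begins 54 mm behind the grasp point. The pads swing forward as they close: fully open they stand 13 mm farther back than shut.
Start: joints at [-1.305, 0.241, 0.005, 1.335, 0, 1.571], TCP at [0.131, -0.482, 0.231] pointing down, gripper open.
Joint ranges: [-2.72, 2.72], [-1.05, 1.87], [-1.09, 1.28], [-1.99, 2.15], [-1.42, 1.44], [-3.14, 3.14]. Speed limits (rad/s): [2.79, 2.79, 3.14, 3.14, 3.14, 3.14].

## Interface

Orientations are given as a unit quaternion [x, y, z, w].
In Python, from workcell import bot, vision gives the robot as it stands. The module is installed in compiled form; this text tells all that it offers.
- The arm moves only by the tool send_rows, never from a script. Its argument "targets" is a list that holds one entry, the list of rows, each a list of 5 numbers: the shift along the world's x, y, z in cm, then the turn about the world's z in rad, then the finger opening in cm, from 0 to 8.54. A call has 1 to 12 rows; each row is the pose to reach, as a shift and turn from the pose commanded when the call began; what a row does not reach only later rows make up. A row lasts 1/8 s, in which the tool goes at most 62.5 mm and 10.7 degrees, less where a joint would pass 70% of its speed; a pose out of reach is approached as far as the arm can. A call with a gripper value outside its range is refused whole. The fingers move at their own pace and stop on an object; the grip force is fixed at half the most. Time passes only in rows, so rows that repeat a pose let the fingers close. It gives the time, the measured TCP pose, the force and the opening at its end, in the units of the state.
- bot.get_obs(): the state, without advancing time (a new reading comes with each control period).
- vision.camera(name): name is "scene" or "top"; returns the picture (420x560x3 uint8, red, green, blue); there is no depth.
- vision.get_calibration(name): a dict with "vertical_fov" (degrees; the focal length in pixels is half the picture's height over the tangent of half this angle, whatever the lens; pixels are square), "cx", "cy" (the principal point, pixels), "k1" (the pictures are not rectified: a ray, as slopes to the right and down, at radius r is drawn at 1 + k1 r^2 times it, then the intrinsics apply), "rvec" (rotation vector, rad) and "tvec" (3), from world to camera coordinates, as OpenCV has them. Camera axes: x right, y down, z forward; pixel columns grow to the right and rows downward; lengths in m; the calibration is good to about 2 mm. A picture is of the moment at which its call begins. get_calibration takes no time and is no camera call.
- bot.job_done(): hands the job in, once; it reports no verdict.
Trained networks look in the newest picture that a camera, given by its name, has taken for a name from the list of things; names that differ only in an ending like _2 or _b are one class to them, and where a whole thing is asked for, a point or a joint stands for the part that bears it (a point fixed in the world has none). Each returns a list of dicts, best first, with "score" (0 to 1); they miss things now and then, are a little off and sometimes report something else, mostly with a low value. They report only what shows in the picture. A call takes as long as a camera call. They do not tell look-alikes from the thing itself.
- vision.boxes_of(target, camera): "uv" ([column, row] in pixels, amid what is visible of it).
The state is a dict: "clock": time; "joint_pos": joint angles; "joint_vel": joint speeds; "tau": joint torques, N m; "eef_pos": TCP position; "tool_rot": TCP orientation; "ft_force": force on the tool from outside, world axes, zero at the start; "ft_torque": the same for the moment, N m; "grip_width": finger opening in m.
Only numpy, scipy, OpenCV 4.12 (cv2) and the standard library are available. Lean on these libraries where they do the work, as an engineer would, in place of code of your own. Each camera call takes 0.05 s, during which the arm holds its last target.

## Task

The blank price slate hangs crooked on its bracket and I want to nut it up level. Tip the steel pot over by its bar handle until all three thumb nuts have dropped into the catch tray under it, and swing the pot back fully upright; then reach down into the gap behind the bracket's slate-side plate, grip the bolt's head by its two broad flats so that the slate comes level, and finish still holding it there firmly so that the bolt cannot turn while I do up the nut. Leave the jar, the tin and the cheeses standing nearby where they are.

Things in the scene. Friction and masses are not known exactly. Their poses are not given: they have to be found in the camera images.
- stand: Steel stand of the tilting pot, fixed to the table: a catch tray with 35 mm high, 4 mm thick walls, x = -75 to +125 mm, y = -75 to +75 mm, and two aluminium side plates (34 mm wide, 5 mm thick, tops at 130 mm) at y = +-69.5 mm. Origin on the table under the pot's hinge. The hinge axis is parallel to the stand's y axis.
- hinge (a point): Middle of the pot's hinge axis, 110 mm above the stand's origin. The pot tips over towards the stand's +x.
- pot (a joint): Tilt of the round steel pot (mouth 92 mm wide, bottom 68 mm, 65 mm tall, walls 4 mm; rim 30 mm above the hinge axis), rad: 0 upright (a stop), 2.2 right over (a stop). A stiff hinge: it stays where it is left; 1 to 3 N at the bar turns it. Right over, the nuts slide out by themselves within a second.
- pot_bar (a point): Middle of the pot's bar handle, a round steel bar 12 mm thick, 84 mm long, parallel to the hinge axis and 96 mm from it, with an 8 mm arm at each end. Pot upright: 73.5 mm behind (stand's -x) and 62 mm above the axis; it passes over the top to 93 mm in front and 23 mm above it at tilt 2.2. It can be held loosely between the fingers from straight above all the way.
- bracket: Dark steel bracket fixed to the table: two parallel upright plates, 100 mm wide (y), 6 mm thick, tops at 125 mm, on a foot 8 mm thick. Origin on the table under the inner face of the slate-side plate (x = 0 to +6 mm); the other plate is at x = -54 to -48 mm: the gap is 48 mm wide, open at the top and both sides. The slate hangs outside, at +x.
- bolt_head (a point): Centre of the bolt's head in the gap, a steel bar-shaped (T) head: 20 mm along the bolt (x), 14 mm across its flats (y), 30 mm tall (z). Lies 24 mm on the -x side of the bracket's origin (middle of the gap), 92 mm above the table, 33 mm below the plates' tops. With the slate level the flats stand upright, facing +-y. Fingers shutting on the flats from above square it up.
- slate: Slate and bolt, one piece that turns about the bolt's level axis (the bracket's x). Origin on that axis, 92 mm above the bracket's origin; when level its axes are the bracket's. At the start its long -y end sags: turned 0.22 rad about +x (a stop; the other stop is at -0.15). Its weight (about 0.07 N m) drops it back there unless held.
- slate_mid (a point): Centre of the slate board, dark in a wooden frame, 140 (y) x 80 (z) x 10 mm; 40 mm to the -y side of the bolt axis, 12 mm below it when level, 24 mm in front (+x) of the bracket's origin.
- nut0: Round steel thumb nut, a plain disc 22 mm across, 12 mm thick, 20 to 42 g, one of three lying in the pot at the start. Origin at the centre of its underside.
- nut1: The second thumb nut, the same.
- nut2: The third thumb nut, the same.
- jar: Bystander: amber jar, 60 mm wide, 85 mm tall. Origin under its centre.
- tin: Bystander: small pale tin with a white lid, 54 mm wide, 70 mm tall. Origin under its centre.
- truckle: Bystander: small round cheese, 110 mm wide, 55 mm tall. Origin under its centre.
- cheese_block: Bystander: block of cheese 94 x 72 x 61 mm. Origin under its centre.
There are look-alikes about, which are no part of the job. Leave any blue look-alike of the bracket alone.

How it is judged:
On the way, in this order (a step that is already met when the one before it is completed fails the run):
1. all three nuts have dropped from the pot into the catch tray (z of each of nut0, nut1, nut2 in the frame of stand below 0.04 m and x of nut0 in the frame of stand between -0.075 and 0.125 m and y of nut0 in the frame of stand between -0.075 and 0.075 m and x of nut1 in the frame of stand between -0.075 and 0.125 m and y of nut1 in the frame of stand between -0.075 and 0.075 m and x of nut2 in the frame of stand between -0.075 and 0.125 m and y of nut2 in the frame of stand between -0.075 and 0.075 m and value of joint pot above 0.5 rad), for 0.05 s.
2. the pot is back upright with the nuts left in the tray (value of joint pot below 0.12 rad and z of each of nut0, nut1, nut2 in the frame of stand below 0.04 m and x of nut0 in the frame of stand between -0.075 and 0.125 m and y of nut0 in the frame of stand between -0.075 and 0.075 m and x of nut1 in the frame of stand between -0.075 and 0.125 m and y of nut1 in the frame of stand between -0.075 and 0.075 m and x of nut2 in the frame of stand between -0.075 and 0.125 m and y of nut2 in the frame of stand between -0.075 and 0.075 m), for 0.2 s.
3. the bolt head is gripped and the slate is level (contact force between slate and the fingers above 10 N and distance between the grasp point and bolt_head below 0.02 m and angle between slate's own z axis and vertical below 0.06 rad), for 0.2 s.
At the end, for the whole second after the job is handed in: Pot within 0.12 rad of upright, all three nuts in the catch tray, the fingers around the bolt head (grasp point within 20 mm of its centre) pressing on it with more than 10 N, and the slate held still and level within 0.06 rad (all of step 2 and all of step 3 and angular speed of slate below 0.1 rad/s); the arm keeps its last pose, push and grip.
It fails at once if a bystander is shifted by more than 30 mm (distance of any of jar, tin, truckle, cheese_block from where it was at the start of the episode above 0.03 m).
It also fails if it takes over 54 s, if anything falls off the work surface, if the arm or the gripper's body presses on something with over 40 N, if the wrist force passes 120 N, or if a joint passes its speed limit or range.

## Working session

There is one attempt and no reset: what is moved stays moved. The work goes in short steps, Python scripts to look and compute and a tool call to move; the robot and the scene stay as the last step left them, time stands still between calls to the robot, and variables do not carry over. Pictures are saved under pics/ and viewed, and the job is handed in when it is done.

Besides the shell and the picture viewer there is one more tool, called after "Emit:" as a command line: name --argument value ..., lists and objects as JSON in quotes. send_rows: Moves the arm, as the interface text tells. Its arguments: {"type":"object","properties":{"targets":{"type":"array"}},"required":["targets"]}

```bash
mkdir -p pics
cat > h.py <<'E'
import numpy as np,cv2
from workcell import bot,vision
def K(n):
    c=vision.get_calibration(n);f=210/np.tan(np.radians(c["vertical_fov"])/2)
    return c,f
def ray(n,uv):
    c,f=K(n);d=np.array([(uv[0]-c["cx"])/f,(uv[1]-c["cy"])/f]);s=d.copy()
    for _ in range(30): s=d/(1+c["k1"]*(s@s))
    R=cv2.Rodrigues(np.array(c["rvec"],float))[0];t=np.array(c["tvec"],float).ravel()
    return -R.T@t, R.T@np.array([s[0],s[1],1])
def onz(n,uv,z):
    o,d=ray(n,uv);return o+d*(z-o[2])/d[2]
def proj(n,P):
    c,f=K(n);R=cv2.Rodrigues(np.array(c["rvec"],float))[0]
    P=np.atleast_2d(P)@R.T+np.array(c["tvec"],float).ravel();s=P[:,:2]/P[:,2:]
    s=s*(1+c["k1"]*(s**2).sum(1,keepdims=True));return s*f+[c["cx"],c["cy"]]
def save(n,name,scale=1.4):
    im=vision.camera(n);cv2.imwrite("pics/%s.png"%name,cv2.resize(im[:,:,::-1],None,fx=scale,fy=scale));np.save("pics/%s.npy"%name,im);return im
E
python3 - <<'E'
from h import *
for n in("top","scene"):
    save(n,n+"0");print(vision.get_calibration(n))
    for t in("stand","pot","pot_bar","bracket","bolt_head","slate","slate_mid","nut0","hinge"):
        try: print(n,t,[(np.round(d["uv"]),round(d["score"],2)) for d in vision.boxes_of(t,n)])
        except Exception as e: print(t,e)
E
```

```text
{'vertical_fov': 43.61901247651226, 'cx': 279.429121984255, 'cy': 213.78763702299568, 'k1': -0.1301468729615115, 'rvec': array([ 2.18887853, -2.13124456,  0.12856886]), 'tvec': array([0.00836354, 0.45801422, 1.48988328])}
top stand [(array([376., 184.]), 0.73)]
top pot [(array([385., 192.]), 0.64), (array([220., 180.]), 0.63)]
top pot_bar [(array([223., 195.]), 0.75), (array([386., 188.]), 0.67)]
top bracket [(array([219., 196.]), 0.93), (array([111., 256.]), 0.72)]
top bolt_head [(array([107., 240.]), 0.74), (array([219., 176.]), 0.7), (array([289., 224.]), 0.57)]
top slate [(array([106., 241.]), 0.71), (array([220., 178.]), 0.69)]
top slate_mid [(array([105., 238.]), 0.92), (array([222., 179.]), 0.6)]
top nut0 [(array([373., 192.]), 0.4)]
top hinge [(array([378., 185.]), 0.79), (array([288., 174.]), 0.6), (array([284., 225.]), 0.47)]
{'vertical_fov': 49.98746757108718, 'cx': 276.0354410589269, 'cy': 209.48528942236015, 'k1': 0.05019084412491865, 'rvec': array([ 1.87993967,  1.89212048, -0.555164  ]), 'tvec': array([-0.02016907, -0.33234458,  1.68926467])}
scene stand [(array([184., 244.]), 0.82)]
scene pot [(array([183., 218.]), 0.67), (array([332., 228.]), 0.42)]
scene pot_bar [(array([269., 250.]), 0.74), (array([179., 218.]), 0.65)]
scene bracket [(array([424., 182.]), 0.72), (array([332., 228.]), 0.64)]
scene bolt_head [(array([427., 189.]), 0.97), (array([329., 238.]), 0.76)]
scene slate [(array([329., 238.]), 0.7), (array([427., 186.]), 0.63), (array([182., 218.]), 0.39)]
scene slate_mid [(array([330., 238.]), 0.89), (array([424., 187.]), 0.76), (array([270., 207.]), 0.66), (array([181., 242.]), 0.18)]
scene nut0 [(array([180., 223.]), 0.52)]
scene hinge [(array([183., 246.]), 0.56)]
```

View pics/top0.png

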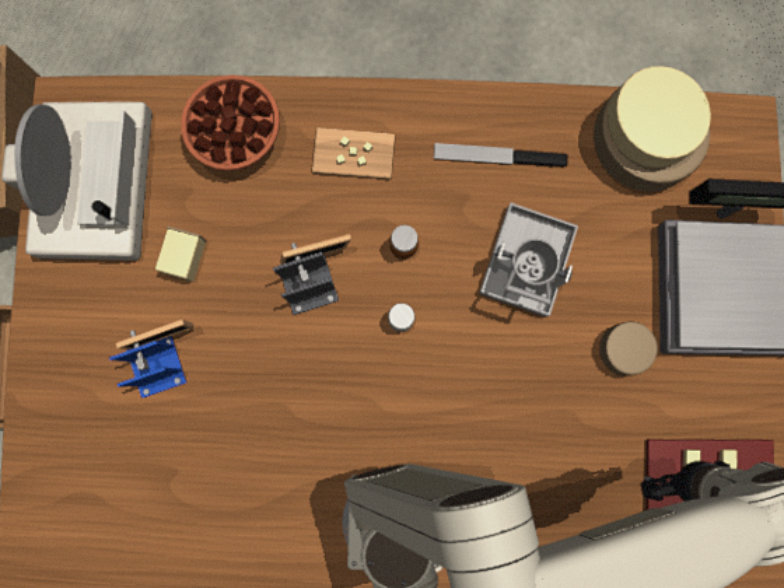

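View pics/scene0.png

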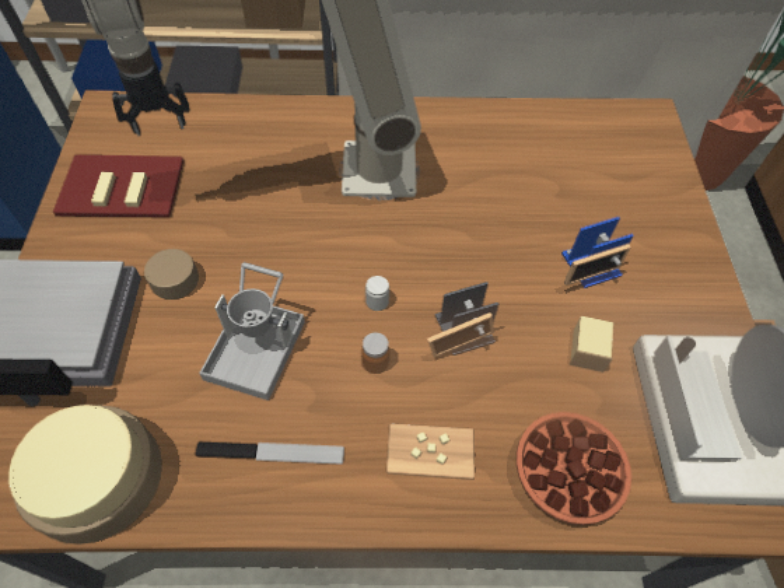

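Run:
```python
from h import *
im=np.load("pics/top0.npy")
a=im[130:260,330:440,::-1];b=im[130:280,60:280,::-1]
cv2.imwrite("pics/ca.png",cv2.resize(a,None,fx=4.5,fy=4.5,interpolation=2));cv2.imwrite("pics/cb.png",cv2.resize(b,None,fx=3.6,fy=3.6,interpolation=2))
```

```text
(no output)
```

View pics/ca.png

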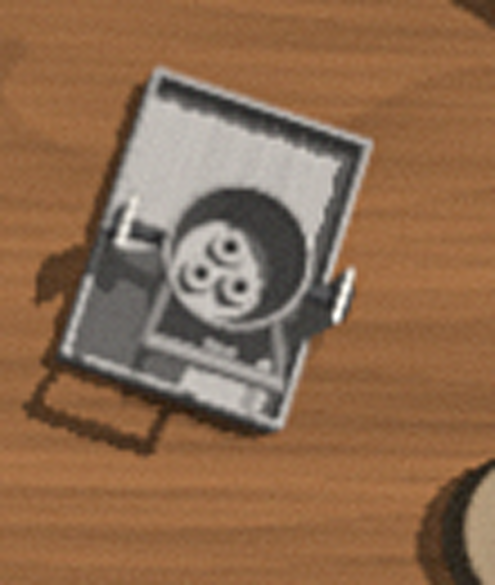

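View pics/cb.png

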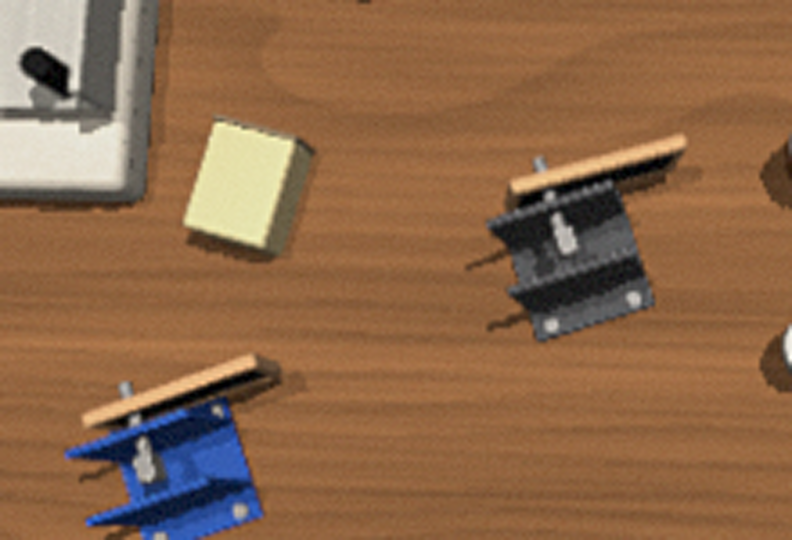

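The top view shows the grey stand with the pot and three nuts around (376,185), and the dark bracket around (219,196). The blue look-alike is at (108,258). I'll fit poses from the corners next.

```bash
cat > fit.py <<'E'
from h import *
from scipy.optimize import least_squares
def T(p,L):
    L=np.atleast_2d(L);c,s=np.cos(p[2]),np.sin(p[2]);return np.c_[p[0]+c*L[:,0]-s*L[:,1],p[1]+s*L[:,0]+c*L[:,1],L[:,2]]
def fit(obs,p0):
    f=lambda p:np.concatenate([(proj(n,T(p,L))-np.array(uv)).ravel() for n,L,uv in obs])
    r=least_squares(f,p0,loss="soft_l1");return r.x,np.round(f(r.x).reshape(-1,2),1)
E
cat > s1.py <<'E'
from fit import *
ca=lambda a:np.array(a)/4.5+[330,130]; cb=lambda a:np.array(a)/3.6+[60,130]
h=.035
st=[("top",[[.125,.075,h],[.125,-.075,h],[-.075,-.075,h],[-.075,.075,h]],ca([(158,70),(371,143),(280,430),(62,356)]))]
c=onz("top",(378,188),.05)
ps,r=fit(st,[c[0],c[1],-.3]);print(ps,r.tolist())
br=[("top",[[.003,.05,.125],[.003,-.05,.125],[-.051,.05,.125],[-.051,-.05,.125]],cb([(490,223),(613,184),(512,292),(632,252)]))]
c=onz("top",(219,190),.1)
pb,r=fit(br,[c[0],c[1],.3]);print(pb,r.tolist())
np.save("p.npy",[ps,pb])
def draw(n,im):
    im=cv2.resize(im[:,:,::-1],None,fx=4,fy=4,interpolation=2)
    def pl(p,L,col):
        uv=proj(n,T(p,L));cv2.polylines(im,[np.int32(uv*4+2)],True,col,1)
    for z in(0,.035): pl(ps,[[.125,.075,z],[.125,-.075,z],[-.075,-.075,z],[-.075,.075,z]],(0,0,255))
    a=np.linspace(0,6.28,40);pl(ps,np.c_[.046*np.cos(a),.046*np.sin(a),0*a+.14],(0,255,0))
    pl(ps,[[-.0735,.042,.172],[-.0735,-.042,.172]],(255,0,255))
    for x in(0,.006,-.048,-.054): pl(pb,[[x,.05,.008],[x,-.05,.008],[x,-.05,.125],[x,.05,.125]],(0,0,255))
    pl(pb,[[-.024,0,.085],[-.024,0,.1]],(0,255,0))
    pl(pb,[[-.034,0,.092],[-.014,0,.092]],(0,255,0))
    return im
if __name__=="__main__":
    t=draw("top",np.load("pics/top0.npy"));s=draw("scene",np.load("pics/scene0.npy"))
    A=[t[520:960,1340:1740],t[600:920,720:1120],s[700:1160,540:940],s[780:1060,1180:1580]]
    A=[cv2.copyMakeBorder(a,0,460-a.shape[0],0,0,0) for a in A]
    for i in(0,2): cv2.imwrite("pics/ov%d.png"%i,np.hstack(A[i:i+2]))
    print(T(ps,[0,0,.11]),T(ps,[-.0735,0,.172]),T(pb,[-.024,0,.092]))
    for n in("jar","tin","truckle","cheese_block"):
        d=vision.boxes_of(n,"top");print(n,[(np.round(x["uv"]),round(x["score"],2),onz("top",x["uv"],.05).round(3)) for x in d])
E
python3 s1.py
```

```text
[ 0.52443215 -0.25812246 -0.30731571] [[-0.5, -0.3], [0.3, 0.1], [0.4, 0.3], [-0.2, -0.1]]
[0.51263289 0.20202184 0.33936836] [[-0.4, 0.4], [0.4, 0.0], [-0.8, -0.1], [1.0, -0.2]]
[[ 0.52443215 -0.25812246  0.11      ]] [[ 0.45437569 -0.23588862  0.172     ]] [[0.49000173 0.19403244 0.092     ]]
jar [(array([286., 174.]), 0.76, array([0.569, 0.004, 0.05 ]))]
tin [(array([286., 226.]), 0.65, array([0.42 , 0.002, 0.05 ])), (array([129., 180.]), 0.6, array([0.543, 0.459, 0.05 ]))]
truckle [(array([445., 246.]), 0.62, array([ 0.374, -0.457,  0.05 ]))]
cheese_block [(array([129., 180.]), 0.88, array([0.543, 0.46 , 0.05 ])), (array([381., 189.]), 0.16, array([ 0.534, -0.271,  0.05 ]))]
```

View pics/ov0.png

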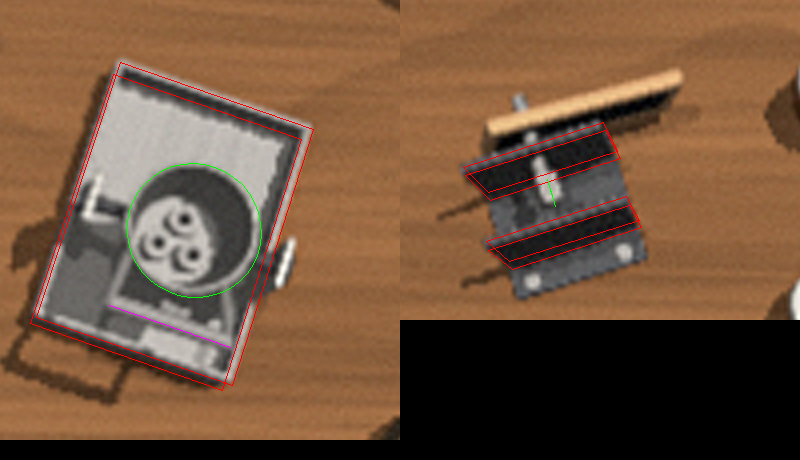

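View pics/ov2.png

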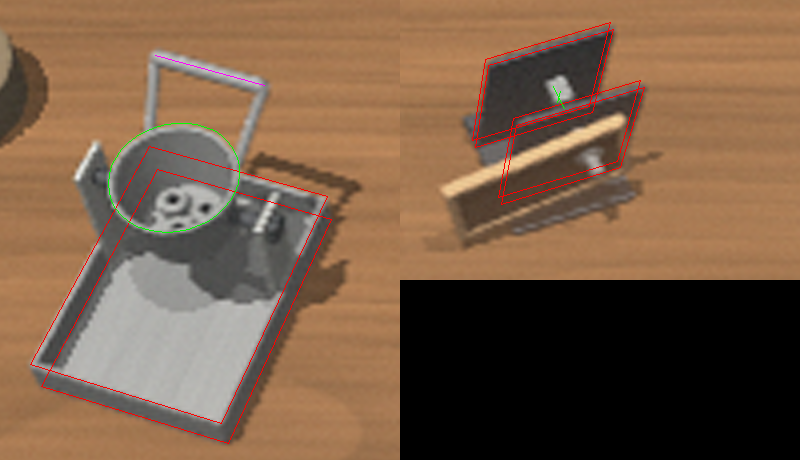

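```bash
cat > s2.py <<'E'
from s1 import *
t=np.load("pics/top0.npy")[150:235,180:265,::-1];s=np.load("pics/scene0.npy")[195:265,295:380,::-1]
A=[cv2.resize(a,None,fx=9,fy=9,interpolation=2) for a in(t,s)]
def hd(n,im,off,p,roll):
    c,s_=np.cos(roll),np.sin(roll)
    def tr(L): 
        L=np.array(L,float);y=L[:,1]*c-L[:,2]*s_;z=L[:,1]*s_+L[:,2]*c;return T(p,np.c_[L[:,0],y,z+.092])
    for x in(-.034,-.014):
        uv=proj(n,tr([[x,a,b] for a,b in((-.007,-.015),(.007,-.015),(.007,.015),(-.007,.015))]));cv2.polylines(im,[np.int32((uv-off+.5)*9)],True,(0,255,0),1)
hd("top",A[0],np.array([180,150]),pb,.22);hd("scene",A[1],np.array([295,195]),pb,.22)
cv2.imwrite("pics/h0.png",A[0]);cv2.imwrite("pics/h1.png",A[1])
E
python3 s2.py
```

```text
[ 0.52443215 -0.25812246 -0.30731571] [[-0.5, -0.3], [0.3, 0.1], [0.4, 0.3], [-0.2, -0.1]]
[0.51263289 0.20202184 0.33936836] [[-0.4, 0.4], [0.4, 0.0], [-0.8, -0.1], [1.0, -0.2]]
```

View pics/h0.png

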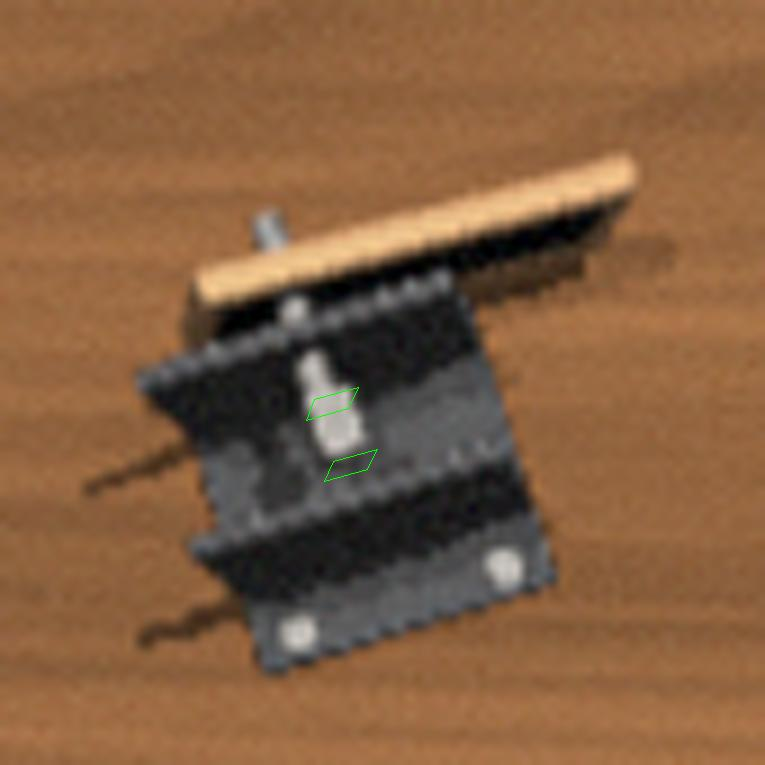

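View pics/h1.png

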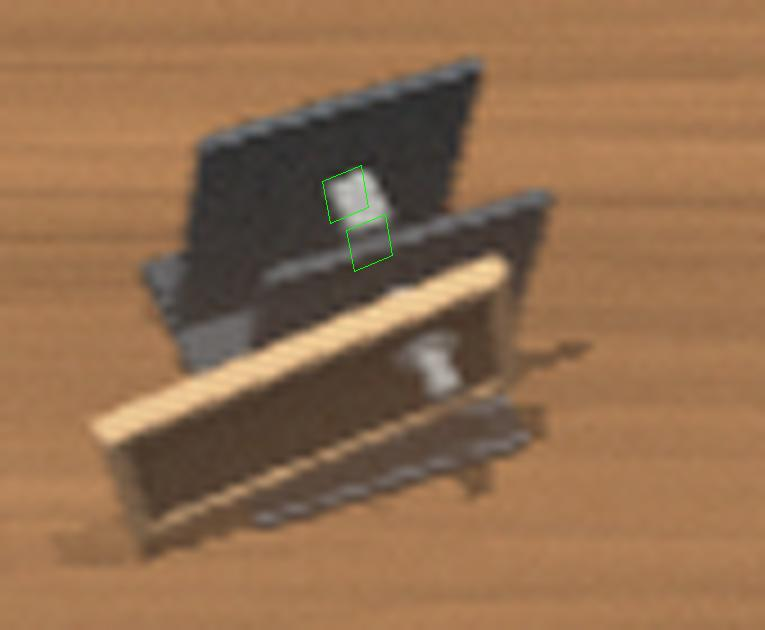

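```bash
cat > s3.py <<'E'
from fit import *
tt=lambda a:np.array(a)/9-.5+[180,150]; ss=lambda a:np.array(a)/9-.5+[295,195]
ca=lambda a:(np.array(a)+.5)/4.5-.5+[330,130]
h=.035
st=[("top",[[.123,.073,h],[.123,-.073,h],[-.073,-.073,h],[-.073,.073,h]],ca([(158,73),(369,143),(278,425),(64,354)]))]
ps0=np.load("p.npy")[0]
ps,r=fit(st,ps0);print("stand top",ps,r.tolist())
# scene (ov2 crop px /4, off 540/4,700/4)
so=lambda a:(np.array(a)+[540,700])/4-.5
st2=[("scene",[[-.0735,.042,.172],[-.0735,-.042,.172],[.125,-.075,h],[.125,.075,h]],so([(266,88),(153,57),(33,367),(225,426)]))]
# determine y order by proj
print(proj("scene",T(ps,st2[0][1])).round(1).tolist(), st2[0][2].round(1).tolist())
r=fit(st2,ps);print("stand scene",r[0],r[1].tolist())
pj,r=fit(st+st2,ps);print("joint",pj,r.tolist())
b1=[("top",[[.003,.05,.125],[.003,-.05,.125],[-.051,.05,.125],[-.051,-.05,.125]],tt([(142,381),(445,283),(195,548),(505,448)]))]
pb0=np.load("p.npy")[1]
b2=[("scene",[[-.051,-.05,.125],[-.051,.05,.125],[.003,.05,.125]],ss([(203,145),(480,65),(550,195)]))]
for b in(b1,b2,b1+b2):
    p,r=fit(b,pb0);print("br",p,r.tolist())
np.save("p.npy",[pj,p]);print("bar",T(pj,[-.0735,0,.172]),"head",T(p,[-.024,0,.092]))
E
python3 s3.py; sed -i 's/^ps,r=fit.*$/ps,pb=np.load("p.npy")/;s/^pb,r=fit.*$//;s/^np.save.*//' s1.py; python3 s2.py
```

```text
stand top [ 0.52613805 -0.25666011 -0.30587018] [[-0.2, -0.3], [-0.2, 0.3], [0.3, 0.3], [0.1, -0.3]]
[[201.0, 196.3], [173.9, 188.8], [142.6, 266.3], [190.5, 280.9]] [[201.0, 196.5], [172.8, 188.8], [142.8, 266.2], [190.8, 281.0]]
stand scene [ 0.52617281 -0.25725732 -0.29788531] [[-0.3, -0.3], [0.7, 0.1], [-0.2, 0.4], [-0.1, -0.2]]
joint [ 0.52616692 -0.25691414 -0.30246349] [[-0.3, -0.3], [-0.2, 0.1], [0.5, 0.3], [0.2, -0.2], [-0.1, -0.2], [0.9, 0.1], [-0.2, 0.2], [-0.2, -0.1]]
br [0.51372682 0.20434249 0.34588341] [[-0.4, 0.2], [0.8, -0.4], [-0.4, 0.3], [0.1, -0.1]]
br [0.51479039 0.20339761 0.33794013] [[-0.3, 0.1], [0.2, -0.1], [0.1, -0.0]]
br [0.51407395 0.20398586 0.34293032] [[-0.3, -0.0], [1.0, -0.4], [-0.4, 0.1], [0.2, -0.1], [-0.1, -0.0], [0.3, -0.3], [0.2, -0.3]]
bar [[ 0.45600341 -0.23502049  0.172     ]] head [[0.49147139 0.1959159  0.092     ]]
```

View pics/h0.png

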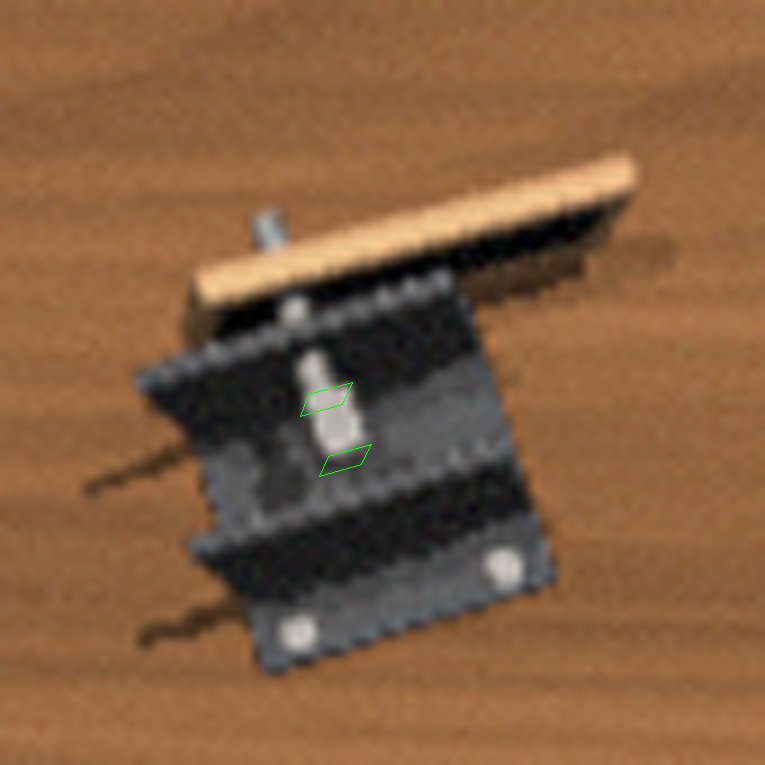

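View pics/h1.png

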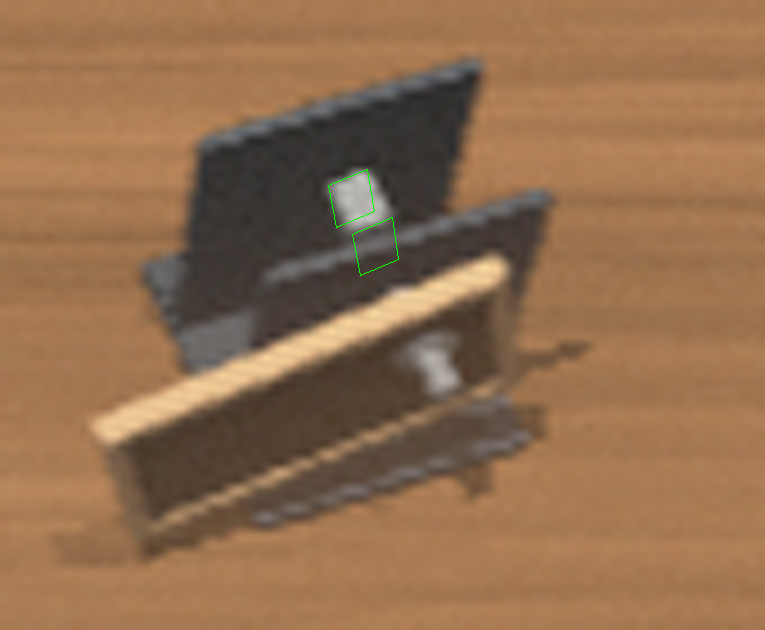

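```bash
cat > st.py <<'E'
from h import *
from scipy.spatial.transform import Rotation as Ro
def st():
    o=bot.get_obs();R=Ro.from_quat(o["tool_rot"]).as_matrix()
    print("t",round(o["clock"],2),"tcp",np.round(o["eef_pos"],4),"yawY",round(float(np.arctan2(R[1,1],R[0,1])),3),"z",R[:,2].round(3),"q",np.round(o["joint_pos"],3),"F",np.round(o["ft_force"],1),"w",round(float(o["grip_width"]),4));return o
if __name__=="__main__": st()
E
python3 - <<'E'
from st import *
from fit import T
o=st();ps,pb=np.load("p.npy")
p=np.array(o["eef_pos"])
b=T(ps,[-.0735,0,.172])[0]
print("stand yaw",ps[2],"brk",pb[2]);print("to above bar (cm)",((b-[0,0,.019]-p)*100).round(2))
for th in np.arange(0,2.21,.1):
    a=2.4398-th; x=.096*np.cos(a)+.0735;z=.096*np.sin(a)-.062
    print(round(th,1),(100*x*np.cos(ps[2])).round(2),(100*x*np.sin(ps[2])).round(2),(100*z).round(2))
print(.096*np.cos(2.4398),.096*np.sin(2.4398))
E
```

```text
t 1.2 tcp [ 0.1313 -0.4824  0.2313] yawY -1.305 z [-0.  0. -1.] q [-1.305  0.241  0.005  1.335  0.     1.571] F [-0.1  0.3  0.3] w 0.0853
stand yaw -0.30246348712508775 brk 0.3429303180159939
to above bar (cm) [32.47 24.74 -7.83]
0.0 0.02 -0.01 -0.0
0.1 0.64 -0.2 0.7
0.2 1.33 -0.42 1.33
0.3 2.08 -0.65 1.89
0.4 2.87 -0.9 2.36
0.5 3.71 -1.16 2.75
0.6 4.58 -1.43 3.05
0.7 5.47 -1.71 3.26
0.8 6.38 -1.99 3.38
0.9 7.3 -2.28 3.4
1.0 8.21 -2.56 3.32
1.1 9.11 -2.84 3.15
1.2 9.99 -3.12 2.88
1.3 10.84 -3.38 2.52
1.4 11.66 -3.64 2.08
1.5 12.42 -3.88 1.55
1.6 13.13 -4.1 0.95
1.7 13.79 -4.3 0.27
1.8 14.37 -4.48 -0.47
1.9 14.88 -4.64 -1.27
2.0 15.31 -4.78 -2.11
2.1 15.66 -4.89 -3.0
2.2 15.92 -4.97 -3.92
-0.07331386558105572 0.061976423852646526
```

Emit:
send_rows --targets '[[[4, 3, 2, 0.15, 5], [8, 6, 2, 0.3, 5], [12, 9, 2, 0.45, 5], [16, 12.3, 2, 0.6, 5], [20, 15.4, 2, 0.75, 5], [24, 18.5, 2, 0.9, 5], [28, 21.6, 2, 1.0, 5], [32.47, 24.74, 2, 1.003, 5], [32.47, 24.74, 2, 1.003, 5], [32.47, 24.74, 2, 1.003, 5]]]'

```text
clock: 2.45
eef_pos: [0.4557, -0.2349, 0.2511]
tool_rot: [0.805, 0.593, -0.0, -0.0]
ft_force: [-0.5, 0.2, -0.1]
grip_width: 0.05
```

Run:
```python
from st import *
o=st()
from fit import T
ps,pb=np.load("p.npy");print(((T(ps,[-.0735,0,.153])[0]-o["eef_pos"])*100).round(2))
t=save("top","t1",1)[130:260,330:440,::-1];s=save("scene","s1",1)[150:280,120:260,::-1]
cv2.imwrite("pics/v1.png",np.hstack([cv2.resize(a,(400,400*a.shape[0]//a.shape[1]))[:370] for a in(t,s)]))
```

```text
t 2.45 tcp [ 0.4557 -0.2349  0.2511] yawY -0.301 z [-0.001  0.    -1.   ] q [-0.476  0.259  0.081  1.393 -0.     1.396] F [-0.5  0.2 -0.1] w 0.05
[ 0.03 -0.01 -9.81]
```

View pics/v1.png

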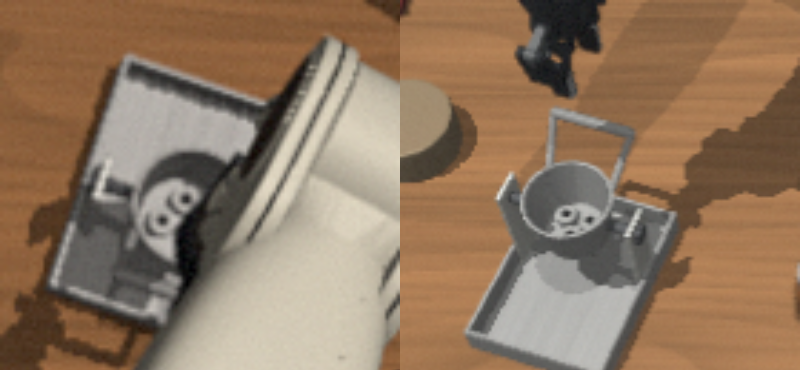

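Emit:
send_rows --targets '[[[0, 0, -2.5, 0, 3.4], [0, 0, -5, 0, 3.4], [0, 0, -7.5, 0, 3.4], [0, 0, -9.3, 0, 3.4], [0, 0, -9.3, 0, 1.7], [0, 0, -9.3, 0, 1.7], [0, 0, -9.3, 0, 1.7], [0, 0, -9.3, 0, 1.7]]]'

```text
clock: 3.55
eef_pos: [0.4565, -0.2354, 0.1591]
tool_rot: [0.805, 0.593, 0.0, 0.001]
ft_force: [0.3, 0.1, -0.2]
grip_width: 0.0173
```

Run:
```python
from st import *
o=st()
s=save("scene","s2",1)[150:280,120:260,::-1]
cv2.imwrite("pics/v2.png",cv2.resize(s,None,fx=5,fy=4.5,interpolation=2))
```

```text
t 3.55 tcp [ 0.4565 -0.2354  0.1591] yawY -0.302 z [ 0.001 -0.001 -1.   ] q [-0.476  0.309 -0.096  1.165 -0.     1.397] F [ 0.3  0.1 -0.2] w 0.0173
```

View pics/v2.png

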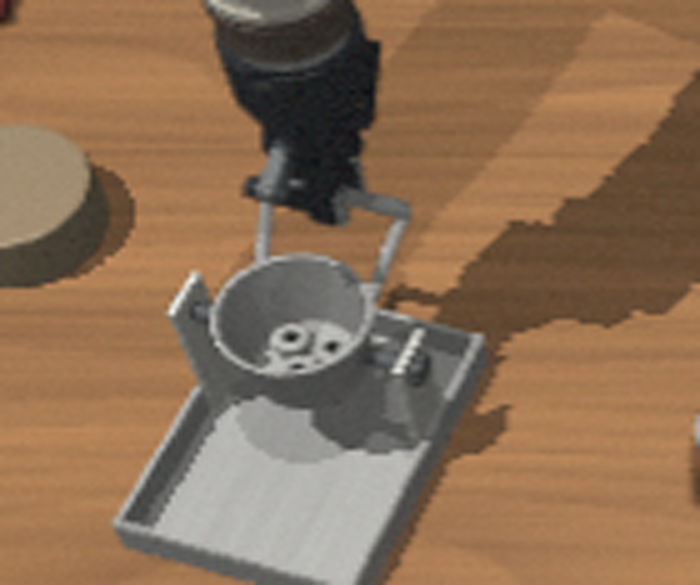

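Emit:
send_rows --targets '[[[0.3, -0.1, -0.3, 0, 1.7], [0.9, -0.3, 0.3, 0, 1.7], [1.6, -0.5, 1.0, 0, 1.7], [2.3, -0.7, 1.5, 0, 1.7], [3.1, -1.0, 2.0, 0, 1.7], [3.9, -1.2, 2.35, 0, 1.7], [4.8, -1.5, 2.65, 0, 1.7], [5.7, -1.8, 2.9, 0, 1.7], [6.6, -2.05, 3.0, 0, 1.7], [7.5, -2.35, 3.0, 0, 1.7], [8.4, -2.6, 2.9, 0, 1.7], [8.4, -2.6, 2.9, 0, 1.7]]]'

```text
clock: 5.1
eef_pos: [0.5409, -0.2612, 0.1868]
tool_rot: [0.805, 0.593, 0.0, 0.0]
ft_force: [-0.3, 0.8, 0.1]
grip_width: 0.0171
```

Run:
```python
from st import *
o=st()
s=save("scene","s3",1)[150:280,120:260,::-1]
cv2.imwrite("pics/v3.png",cv2.resize(s,None,fx=5,fy=4.5,interpolation=2))
```

```text
t 5.1 tcp [ 0.5409 -0.2612  0.1868] yawY -0.302 z [ 0.  0. -1.] q [-0.45   0.462  0.207  1.316  0.     1.423] F [-0.3  0.8  0.1] w 0.0171
```

View pics/v3.png

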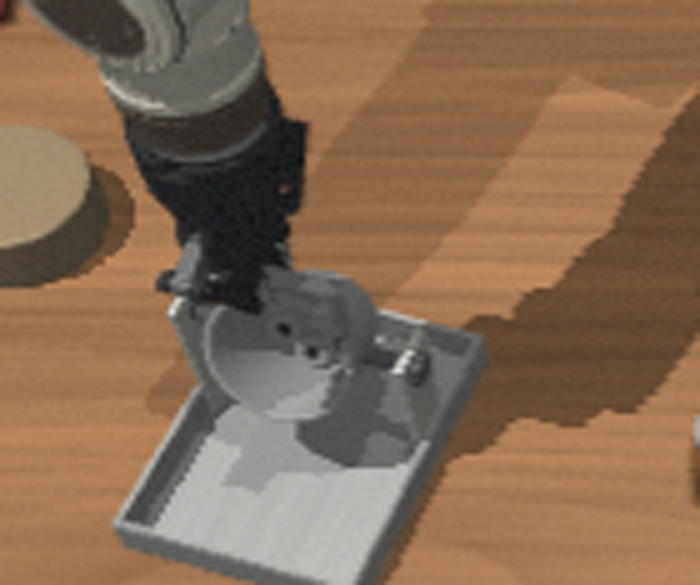

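Emit:
send_rows --targets '[[[0.9, -0.3, -0.2, 0, 1.7], [1.8, -0.55, -0.4, 0, 1.7], [2.65, -0.8, -0.8, 0, 1.7], [3.45, -1.1, -1.2, 0, 1.7], [4.2, -1.3, -1.75, 0, 1.7], [4.9, -1.55, -2.35, 0, 1.7], [5.6, -1.75, -3.0, 0, 1.7], [6.15, -1.9, -3.75, 0, 1.7], [6.65, -2.1, -4.6, 0, 1.7], [7.1, -2.2, -5.4, 0, 1.7], [7.1, -2.2, -5.4, 0, 1.7]]]'

```text
clock: 6.52
eef_pos: [0.6111, -0.2829, 0.132]
tool_rot: [0.805, 0.593, -0.0, -0.001]
ft_force: [-0.3, -0.7, 1.6]
grip_width: 0.017
```

Run:
```python
from st import *
o=st()
s=save("scene","s4",1)[150:280,120:260,::-1]
cv2.imwrite("pics/v4.png",cv2.resize(s,None,fx=5,fy=4.5,interpolation=2))
```

```text
t 6.53 tcp [ 0.6111 -0.2829  0.132 ] yawY -0.302 z [-0.001  0.001 -1.   ] q [-0.434  0.641  0.365  1.296  0.     1.439] F [-0.3 -0.7  1.6] w 0.017
```

View pics/v4.png

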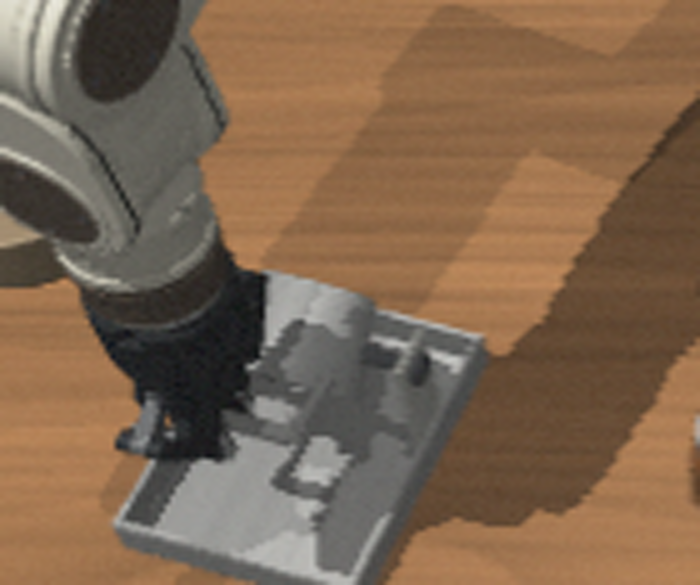

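Emit:
send_rows --targets '[[[0, 0, 0, 0, 1.0], [0, 0, 0, 0, 1.0], [0, 0, 0, 0, 1.0], [0.2, -0.05, -0.4, 0, 1.0], [0.35, -0.1, -0.9, 0, 1.0], [0.45, -0.15, -1.3, 0, 1.0], [0.45, -0.15, -1.3, 0, 1.0]]]'

```text
clock: 7.45
eef_pos: [0.6142, -0.284, 0.1199]
tool_rot: [0.805, 0.593, -0.001, -0.001]
ft_force: [-5.4, 2.3, -1.6]
grip_width: 0.011
```

Run:
```python
from st import *
o=st()
t=save("top","t5",1)[120:260,320:440,::-1]
s=save("scene","s5",1)[150:280,120:260,::-1]
cv2.imwrite("pics/v5.png",np.hstack([cv2.resize(a,(400,440),interpolation=2) for a in(t,s)]))
```

```text
t 7.45 tcp [ 0.6142 -0.284   0.1199] yawY -0.302 z [-0.003  0.001 -1.   ] q [-0.433  0.657  0.361  1.278 -0.     1.44 ] F [-5.4  2.3 -1.6] w 0.011
```

View pics/v5.png

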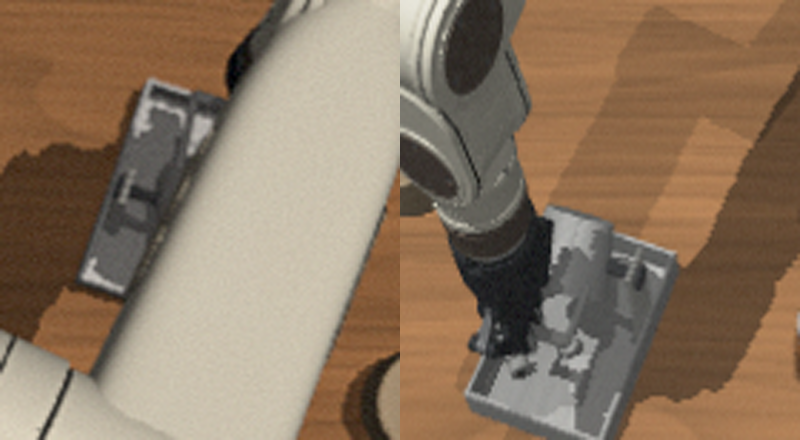

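Emit:
send_rows --targets '[[[0.05, 0, -0.3, 0, 1.0], [0.1, -0.05, -0.5, 0, 1.0], [0.1, -0.05, -0.5, 0, 1.0], [0.1, -0.05, -0.5, 0, 1.0], [0.1, -0.05, -0.5, 0, 1.0], [0.1, -0.05, -0.5, 0, 1.0], [0.1, -0.05, -0.5, 0, 1.0]]]'

```text
clock: 8.43
eef_pos: [0.6154, -0.2843, 0.1154]
tool_rot: [0.805, 0.593, -0.0, -0.001]
ft_force: [-5.7, 2.6, 0.3]
grip_width: 0.0106
```

Run:
```python
from st import *
o=st()
s=save("scene","s6",1)[190:280,120:230,::-1]
cv2.imwrite("pics/v6.png",cv2.resize(s,None,fx=6.5,fy=6.5,interpolation=2))
print([(np.round(d["uv"]),round(d["score"],2)) for d in vision.boxes_of("nut0","scene")])
```

```text
t 8.43 tcp [ 0.6154 -0.2843  0.1154] yawY -0.302 z [-0.002  0.001 -1.   ] q [-0.433  0.662  0.357  1.269  0.     1.44 ] F [-5.7  2.6  0.3] w 0.0106
[]
```

View pics/v6.png

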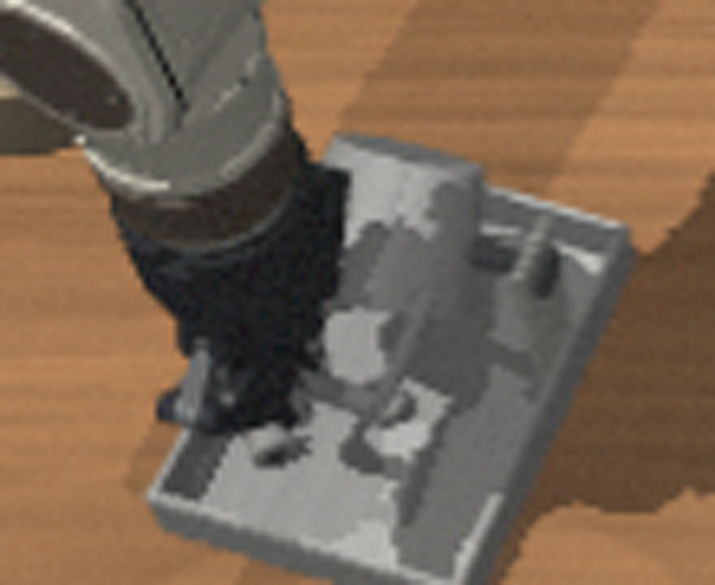

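Emit:
send_rows --targets '[[[0, 0, 0, 0, 1.0], [0, 0, 0, 0, 1.0], [0, 0, 0, 0, 1.0], [-0.25, 0.1, 0.9, 0, 1.0], [-0.6, 0.2, 1.8, 0, 1.0], [-1.05, 0.3, 2.65, 0, 1.0], [-1.55, 0.5, 3.45, 0, 1.0], [-1.55, 0.5, 3.45, 0, 1.7], [-1.55, 0.5, 3.45, 0, 1.7]]]'

```text
clock: 9.65
eef_pos: [0.6025, -0.281, 0.1517]
tool_rot: [0.805, 0.593, 0.001, 0.002]
ft_force: [-0.6, 0.6, 0.0]
grip_width: 0.0171
```

Emit:
send_rows --targets '[[[-0.9, 0.3, 0.7, 0, 1.7], [-1.5, 0.5, 1.4, 0, 1.7], [-2.3, 0.7, 2.0, 0, 1.7], [-3.0, 0.9, 2.5, 0, 1.7], [-3.8, 1.2, 3.0, 0, 1.7], [-4.7, 1.45, 3.35, 0, 1.7], [-5.5, 1.75, 3.6, 0, 1.7], [-6.4, 2.0, 3.8, 0, 1.7], [-6.4, 2.0, 3.8, 0, 1.7]]]'

```text
clock: 10.78
eef_pos: [0.5359, -0.2597, 0.1878]
tool_rot: [0.805, 0.593, -0.0, -0.001]
ft_force: [0.1, 0.8, -0.8]
grip_width: 0.0169
```

Run:
```python
from st import *
o=st()
s=save("scene","s7",1)[170:290,120:230,::-1]
cv2.imwrite("pics/v7.png",cv2.resize(s,None,fx=5,fy=5,interpolation=2))
print([(np.round(d["uv"]),round(d["score"],2)) for d in vision.boxes_of("nut0","scene")])
```

```text
t 10.78 tcp [ 0.5359 -0.2597  0.1878] yawY -0.302 z [-0.001  0.001 -1.   ] q [-0.451  0.452  0.195  1.315 -0.     1.422] F [ 0.1  0.8 -0.8] w 0.0169
[(array([160., 250.]), 0.59), (array([161., 259.]), 0.5), (array([179., 250.]), 0.48)]
```

View pics/v7.png

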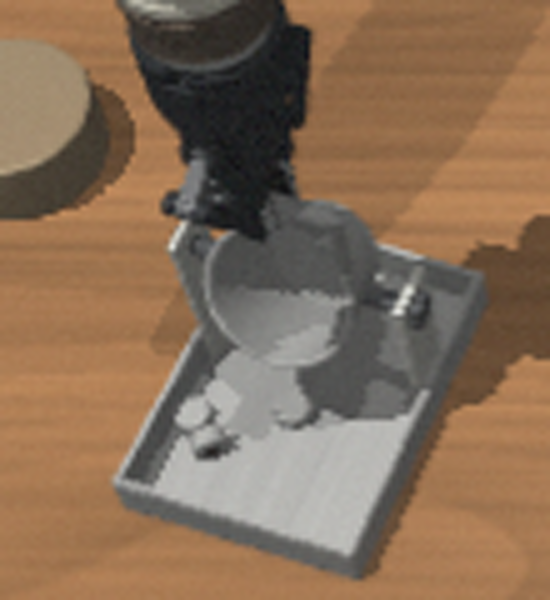

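Emit:
send_rows --targets '[[[-0.9, 0.3, 0.1, 0, 1.7], [-1.8, 0.55, 0.1, 0, 1.7], [-2.7, 0.85, 0, 0, 1.7], [-3.6, 1.1, -0.3, 0, 1.7], [-4.5, 1.4, -0.6, 0, 1.7], [-5.3, 1.65, -1.0, 0, 1.7], [-6.1, 1.9, -1.4, 0, 1.7], [-6.85, 2.15, -2.0, 0, 1.7], [-7.5, 2.35, -2.6, 0, 1.7], [-8.1, 2.5, -3.1, 0, 1.7], [-8.25, 2.55, -3.2, 0, 1.7], [-8.25, 2.55, -3.2, 0, 1.7]]]'

```text
clock: 12.38
eef_pos: [0.4547, -0.2346, 0.1557]
tool_rot: [0.805, 0.593, 0.0, 0.0]
ft_force: [2.3, -0.6, -1.3]
grip_width: 0.0174
```

Run:
```python
from st import *
o=st()
im=save("scene","s8",1);s=im[150:290,120:240,::-1]
from fit import T
ps=np.load("p.npy")[0]
s=cv2.resize(s,None,fx=4.2,fy=4.2,interpolation=2)
for th,c in((0,(0,255,0)),(.12,(0,0,255))):
    a=2.4398-th
    uv=proj("scene",T(ps,[[.096*np.cos(a),y,.11+.096*np.sin(a)] for y in(-.042,.042)]))
    cv2.polylines(s,[np.int32((uv-[120,150]+.5)*4.2)],False,c,1)
cv2.imwrite("pics/v8.png",s)
```

```text
t 12.38 tcp [ 0.4547 -0.2346  0.1557] yawY -0.302 z [ 0. -0. -1.] q [-0.476  0.309 -0.105  1.157 -0.     1.396] F [ 2.3 -0.6 -1.3] w 0.0174
```

View pics/v8.png

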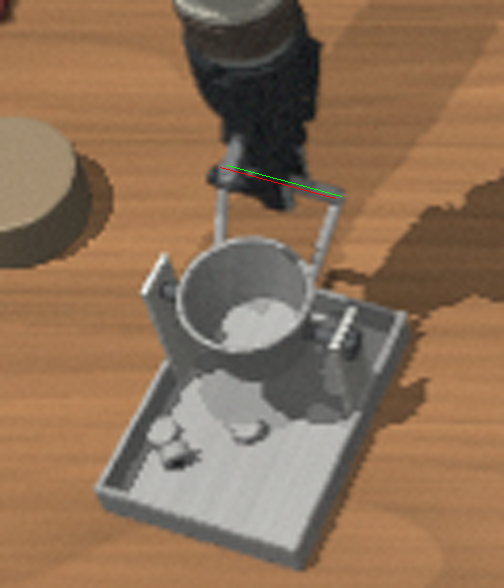

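Emit:
send_rows --targets '[[[-0.2, 0.05, -0.1, 0, 1.7], [-0.4, 0.1, -0.2, 0, 1.7], [-0.5, 0.15, -0.3, 0, 1.7], [-0.5, 0.15, -0.3, 0, 1.7]]]'

```text
clock: 12.92
eef_pos: [0.4536, -0.2343, 0.1545]
tool_rot: [0.805, 0.593, 0.003, 0.004]
ft_force: [10.5, -0.7, -2.6]
grip_width: 0.0171
```

Emit:
send_rows --targets '[[[0.4, -0.1, 0.2, 0, 2.2], [0.4, -0.1, 0.2, 0, 3.4], [0.4, -0.1, 0.2, 0, 3.4], [0.4, -0.1, 2, 0, 3.4], [0.4, -0.1, 5, 0, 3.4], [0.4, -0.1, 9, 0, 3.4], [0.4, -0.1, 10, 0, 5], [0.4, -0.1, 10, 0, 5]]]'

```text
clock: 13.92
eef_pos: [0.4535, -0.2341, 0.253]
tool_rot: [0.805, 0.593, 0.0, 0.0]
ft_force: [0.2, -0.1, -1.0]
grip_width: 0.0501
```

Run:
```python
from st import *
from fit import T
o=st()
im=save("scene","s9",1);s=im[150:290,120:240,::-1]
ps,pb=np.load("p.npy")
s=cv2.resize(s,None,fx=4.2,fy=4.2,interpolation=2)
for th,c in((0,(0,255,0)),(.12,(0,0,255))):
    a=2.4398-th
    uv=proj("scene",T(ps,[[.096*np.cos(a),y,.11+.096*np.sin(a)] for y in(-.042,.042)]))
    cv2.polylines(s,[np.int32((uv-[120,150]+.5)*4.2)],False,c,1)
cv2.imwrite("pics/v9.png",s)
print([(np.round(d["uv"]),round(d["score"],2)) for d in vision.boxes_of("nut0","scene")])
h=T(pb,[-.024,0,.092])[0]; print("head",h,"delta cm to TCP target",((h-[0,0,.019]-o["eef_pos"])*100).round(2),"brk yaw",pb[2])
```

```text
t 13.93 tcp [ 0.4535 -0.2341  0.253 ] yawY -0.302 z [ 0.001 -0.    -1.   ] q [-0.477  0.253  0.077  1.395 -0.     1.396] F [ 0.2 -0.1 -1. ] w 0.0501
[(array([179., 248.]), 0.52), (array([163., 262.]), 0.4)]
head [0.49147139 0.1959159  0.092     ] delta cm to TCP target [  3.8  43.  -18. ] brk yaw 0.3429303180159939
```

View pics/v9.png

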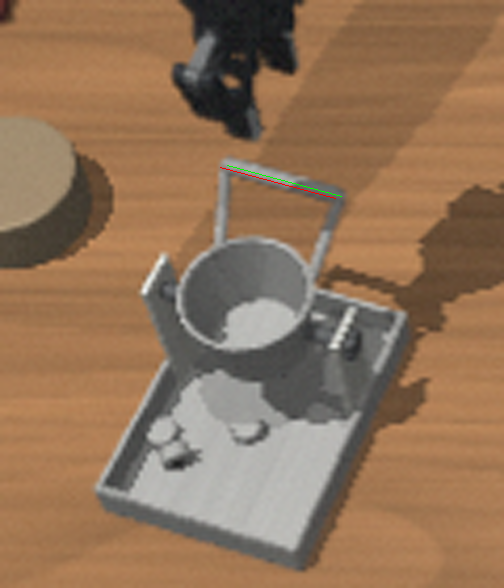

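Emit:
send_rows --targets '[[[0.3, 3.6, 1, 0.185, 5], [0.6, 7.2, 1, 0.37, 5], [0.9, 10.8, 1, 0.555, 5], [1.2, 14.4, 1, 0.74, 5], [1.6, 18, 1, 0.925, 5], [1.9, 21.6, 1, 1.11, 5], [2.2, 25.2, 1, 1.295, 5], [2.6, 28.8, 1, 1.48, 5], [2.9, 32.4, 1, 1.665, 5], [3.2, 36, 1, 1.85, 5], [3.5, 39.6, 1, 2.035, 5], [3.8, 43, 1, 2.216, 5]]]'

```text
clock: 15.52
eef_pos: [0.4907, 0.1969, 0.2608]
tool_rot: [-0.174, 0.985, -0.0, -0.002]
ft_force: [0.3, -0.1, 1.2]
grip_width: 0.0498
```

Emit:
send_rows --targets '[[[0, 0, 0, 0, 5], [0, 0, 0, 0, 5]]]'

```text
clock: 15.78
eef_pos: [0.4908, 0.1954, 0.2615]
tool_rot: [-0.17, 0.985, -0.001, -0.001]
ft_force: [-0.2, -0.6, 0.1]
grip_width: 0.0498
```

Run:
```python
from st import *
from fit import T
o=st()
ps,pb=np.load("p.npy")
h=T(pb,[-.024,0,.092])[0]; print("delta",((h-[0,0,.019]-o["eef_pos"])*100).round(2),"want yaw",pb[2]+np.pi/2)
s=save("scene","s10",1)[150:270,280:400,::-1];t=save("top","t10",1)[130:250,160:280,::-1]
cv2.imwrite("pics/v10.png",np.hstack([cv2.resize(a,(400,400),interpolation=2) for a in(t,s)]))
```

```text
t 15.78 tcp [0.4908 0.1954 0.2615] yawY 1.913 z [-0.003 -0.001 -1.   ] q [ 0.379  0.29   0.149  1.433 -0.     0.037] F [-0.2 -0.6  0.1] w 0.0498
delta [  0.06   0.05 -18.85] want yaw 1.9137266448108905
```

View pics/v10.png

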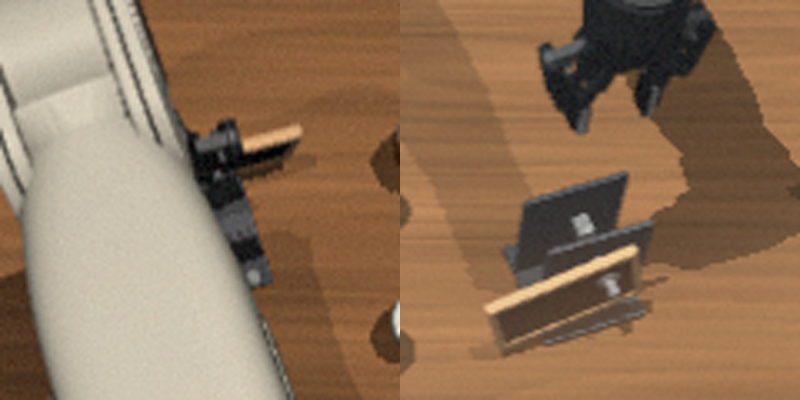

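Emit:
send_rows --targets '[[[0, 0, -4, 0, 5], [0, 0, -8, 0, 5], [0, 0, -11, 0, 5], [0, 0, -13, 0, 5], [0, 0, -14, 0, 5], [0, 0, -15, 0, 5], [0, 0, -15, 0, 5]]]'

```text
clock: 16.75
eef_pos: [0.4914, 0.1956, 0.1126]
tool_rot: [-0.17, 0.985, -0.0, -0.0]
ft_force: [0.2, 0.4, 0.3]
grip_width: 0.0502
```

Run:
```python
from st import *
o=st()
s=save("scene","s11",1)[150:270,280:400,::-1];t=save("top","t11",1)[130:250,160:280,::-1]
cv2.imwrite("pics/v11.png",np.hstack([cv2.resize(a,(400,400),interpolation=2) for a in(t,s)]))
```

```text
t 16.75 tcp [0.4914 0.1956 0.1126] yawY 1.913 z [-0. -0. -1.] q [ 0.379  0.379 -0.124  1.069  0.     0.036] F [0.2 0.4 0.3] w 0.0502
```

View pics/v11.png

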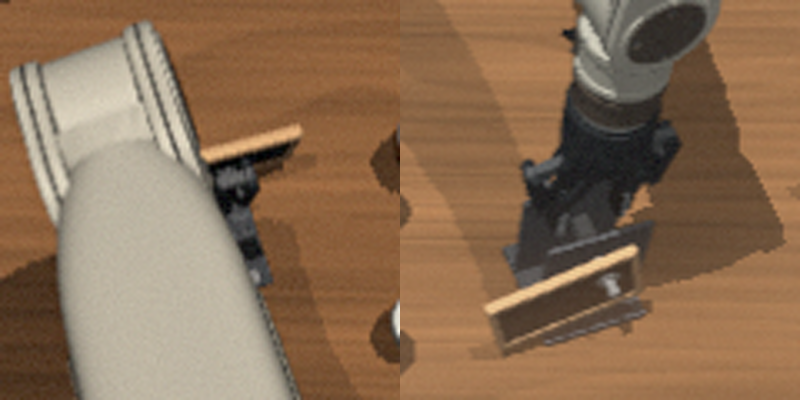

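Emit:
send_rows --targets '[[[0, 0, -1, 0, 5], [0, 0, -2, 0, 5], [0, 0, -3, 0, 5], [0, 0, -3.8, 0, 5], [0, 0, -3.8, 0, 5], [0, 0, -3.8, 0, 3.5], [0, 0, -3.8, 0, 3.5]]]'

```text
clock: 17.73
eef_pos: [0.4919, 0.1961, 0.0752]
tool_rot: [-0.171, 0.985, 0.0, 0.0]
ft_force: [0.5, 0.2, -0.3]
grip_width: 0.035
```

Emit:
send_rows --targets '[[[0, 0, -0.1, 0, 2.5], [0, 0, -0.1, 0, 2], [0, 0, -0.1, 0, 1.6], [0, 0, -0.1, 0, 1.2], [0, 0, -0.1, 0, 0.8], [0, 0, -0.1, 0, 0.5], [0, 0, -0.1, 0, 0.5], [0, 0, -0.1, 0, 0.5]]]'

```text
clock: 18.73
eef_pos: [0.4914, 0.1969, 0.0741]
tool_rot: [-0.171, 0.985, 0.001, 0.0]
ft_force: [-2.6, 4.6, 2.5]
grip_width: 0.0132
```

```bash
cat > chk.py <<'E'
from st import *
import sys
from fit import T
o=st();n=sys.argv[1]
ps,pb=np.load("p.npy");print("grasp pt - head (mm)",((np.array(o["eef_pos"])+[0,0,.019]-T(pb,[-.024,0,.092])[0])*1000).round(1))
s=save("scene","s"+n,1);t=save("top","t"+n,1)
def dr(cam,im,off,k):
    im=cv2.resize(im[off[1]:off[1]+100,off[0]:off[0]+100,::-1],(400,400),interpolation=2)
    for roll,c in((0,(0,255,0)),):
        L=np.array([[.029,y,z] for y,z in((-.11,-.052),(.03,-.052),(.03,.028),(-.11,.028))])
        y=L[:,1]*np.cos(roll)-L[:,2]*np.sin(roll);z=L[:,1]*np.sin(roll)+L[:,2]*np.cos(roll)
        uv=proj(cam,T(pb,np.c_[L[:,0],y,z+.092]));cv2.polylines(im,[np.int32((uv-off+.5)*4)],True,c,1)
    return im
cv2.imwrite("pics/v%s.png"%n,np.hstack([dr("top",t,np.array([180,140]),0),dr("scene",s,np.array([285,185]),0)]))
E
python3 chk.py 12
```

```text
t 18.73 tcp [0.4914 0.1969 0.0741] yawY 1.914 z [-0.     0.002 -1.   ] q [ 0.38   0.418 -0.176  0.976  0.002  0.036] F [-2.6  4.6  2.5] w 0.0132
grasp pt - head (mm) [-0.1  1.   1.1]
```

View pics/v12.png

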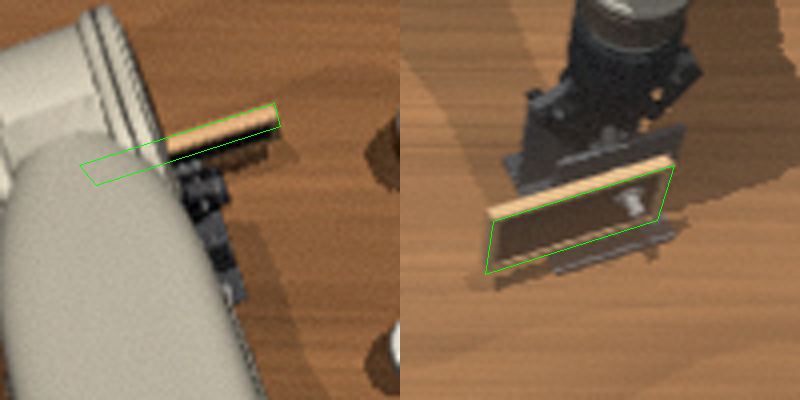

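Emit:
send_rows --targets '[[[0, 0, 0, 0, 0], [0, 0, 0, 0, 0], [0, 0, 0, 0, 0], [0, 0, 0, 0, 0]]]'

```text
clock: 19.32
eef_pos: [0.4914, 0.1969, 0.0741]
tool_rot: [-0.171, 0.985, 0.001, 0.0]
ft_force: [-2.9, 5.1, 1.5]
grip_width: 0.0133
```

```bash
python3 chk.py 13; python3 -c "
from h import *
cv2.imwrite('pics/v13b.png',cv2.resize(np.load('pics/s13.npy')[:,:,::-1],None,fx=1.4,fy=1.4))
for n in('jar','tin','truckle','cheese_block','nut0'):print(n,[(np.round(d['uv']),round(d['score'],2)) for d in vision.boxes_of(n,'scene')])"
```

```text
t 19.32 tcp [0.4914 0.1969 0.0741] yawY 1.914 z [-0.     0.002 -1.   ] q [ 0.38   0.418 -0.176  0.976  0.002  0.036] F [-2.9  5.1  1.5] w 0.0133
grasp pt - head (mm) [-0.1  1.   1.1]
jar [(array([267., 250.]), 0.77)]
tin [(array([267., 208.]), 0.58), (array([330., 234.]), 0.18)]
truckle [(array([120., 197.]), 0.76)]
cheese_block [(array([421., 242.]), 0.65)]
nut0 [(array([160., 258.]), 0.52), (array([160., 249.]), 0.36)]
```

View pics/v13b.png

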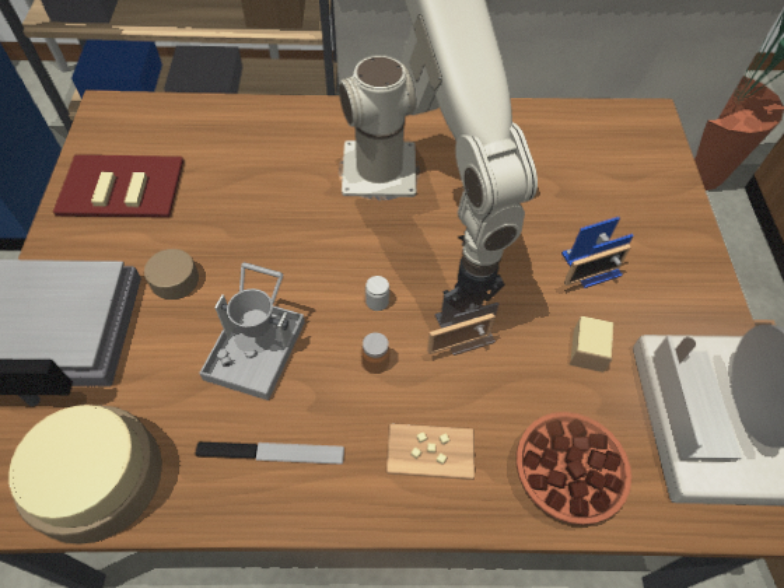

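View pics/v13.png

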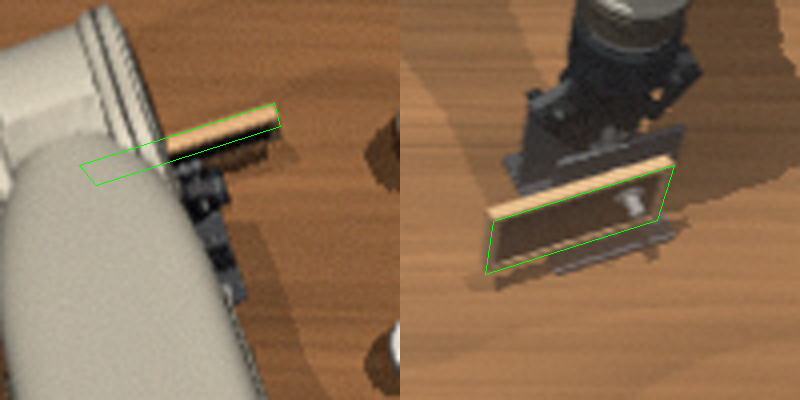

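The final pictures show the pot upright, three nuts in the tray at about (220,358), (226,362) and (250,353), and the slate level on its overlay. The bystanders have not moved, so I'm handing the job in.

```bash
python3 -c "
from workcell import bot
print(bot.job_done())"
```

```text
the job is handed in; nothing more can be done
None
```

I tipped the pot right over by its bar until all three nuts dropped into the catch tray, then swung it back against its upright stop. I then gripped the bolt head by its flats from above, in the gap of the dark bracket, and handed the job in at about 19.5 s still holding it. The system gave no verdict.

**Last checks:**
- **Grip:** the fingers stopped at 13.3 mm on the 14 mm flats. The grasp point is about 1.5 mm from the head's estimated centre, and the grip force itself is not measured.
- **Slate:** it lies on the drawn outline for level in the scene view. The top view agrees where the arm does not hide it. The side load at the wrist was about 6 N and steady.
- **Pot:** the bar pushed back with about 10 N at the stop, and the picture after release shows it on the upright line.
- **Bystanders:** the jar, tin, truckle and cheese block stand where they were by eye in the scene pictures. I did not measure their shift.

**One disagreement:** the detector reported only two of the three nuts in the last picture. All three are plain to see in the tray, and it found all three earlier on the way back.

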